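# Swap the feed cartridge of a plant doser

## Robot

A 6-joint arm with a two-finger parallel gripper is mounted at the origin on the work surface. World frame = base frame: x ahead of the robot, y to its left, z up, the work surface at z = 0. Lengths are in m, angles in rad, forces in N, time in s.
With the tool pointing down it reaches from about 0.375 to 0.9 m from the base axis. Payload 3.1 kg.
Tool frame: the origin (TCP) lies at the very end of the fingers, on their centre line; the grasp point (between the pads) lies 19 mm behind it; x points along the fingers, z is the direction in which the jaws open and shut, and the axes are right-handed (so a half turn about x gives the same grasp; the last joint's range is limited). The gripper opens to 85 mm and grips with 20 to 120 N. Pads are 22 mm wide; open, the fingers measure 114 mm over their backs; the gripper's body (76 mm by 85 mm) begins 54 mm behind the grasp point. The pads swing forward as they close: fully open they stand 13 mm farther back than shut.
Start: joints at [-1.28, 0.527, 1.433, -0, 1.181, -0.178], TCP at [0.283, -0.557, 0.231] pointing down, gripper open.
Joint ranges: [-3.08, 3.08], [-0.75, 2.2], [0.22, 2.44], [-1.43, 4.57], [0, 2.65], [-2.85, 2.85]. Speed limits (rad/s): [2.79, 2.79, 3.14, 3.14, 3.14, 3.14].

## Interface

Orientations are given as a unit quaternion [x, y, z, w].
In Python, from station import manip, viewer, job gives the robot as it stands.
- The arm moves only by the tool move_arm, never from a script. Its argument "deltas" is one flat list of numbers, 7 for each row, row after row: the finger opening in mm, from 0 to 85.4, then the shift along the tool's x, y, z in mm, then the turn, a rotation vector about the tool's x, y, z in degrees. In form: [jaw, tx, ty, tz, rx, ry, rz, jaw, tx, ty, tz, rx, ry, rz, ...]. A call has 1 to 10 rows; each row shifts and turns the commanded pose from where the row before left it, along the tool's axes as they then stand; what a row does not reach is not made up. A row lasts 1/10 s, in which the tool goes at most 50 mm and 8.59 degrees, less where a joint would pass 70% of its speed; a pose out of reach is approached as far as the arm can. A call is refused whole if a number of a shift passes 50 or a number of a turn 8.59, either way. A call with a gripper value outside its range is refused whole. The fingers move at their own pace and stop on an object; "force" is the grip in N (left out, the last holds). Time passes only in rows, so rows that do not move let the fingers close. It gives the time, the measured TCP pose, the force and the opening at its end, in the units of the state.
- manip.sense(): the state, without advancing time (a new reading comes with each control period).
- viewer.snapshot(name): name is "scene" or "top" or "wrist"; returns a dict with "image" (420x560x3 uint8, red, green, blue), "depth" (420x560 float32, m along the optical axis (not along the pixel's ray), 0 where there is no reading), "fovy" (degrees; the focal length in pixels is half the picture's height over the tangent of half this angle, whatever the lens; pixels are square), "cx", "cy" (the principal point, pixels), "R" (3x3) and "t" (3): a world point X has camera coordinates R X + t. Camera axes: x right, y down, z forward; pixel columns grow to the right and rows downward; lengths in m; the calibration is good to about 2 mm. A picture is of the moment at which its call begins.
- job.sign_off(): hands the job in, once; it reports no verdict.
The state is a dict: "t": time; "q": joint angles; "qd": joint speeds; "tau": joint torques, N m; "tcp_pos": TCP position; "tool_rot": TCP orientation; "force": force on the tool from outside, world axes, zero at the start; "ft_torque": the same for the moment, N m; "finger_gap": opening from 0.0 (shut) to 1.0 (fully open).
Only numpy, scipy, OpenCV 4.12 (cv2) and the standard library are available. Lean on these libraries where they do the work, as an engineer would, in place of code of your own. Each camera call takes 0.05 s, during which the arm holds its last target.

## Task

The grey cartridge in the plant-feed doser is used up: push it down until its push-push catch lets go and it pops up, then lift it out and leave it in the blue tray. Then put the fresh green cartridge into the bay and push it home until the catch holds it down. Push gently, with no more than about 15 N on the doser, and leave the orange cartridge, the terracotta pot and the brush alone.

Things in the scene. Friction and masses are not known exactly. Their poses are not given: they have to be found in the camera images.
- unit: plant-feed doser fixed to the bench on a plinth that lifts it by 0 to 12 mm: a white block 90 x 90 mm and 110 mm high with the cartridge bay in the middle of its flat top, and behind it (its +x side) a green pump box 60 mm deep, 90 mm wide and 95 mm high. Origin on its underside, under the middle of the bay, z up. The push on it or its catch must stay below 25 N
- bay (a point): middle of the bay's mouth, in the plane of the doser's white top, 110 to 122 mm above the bench; x along the bay's long side, y along its short side, z up. The bay is a straight upright shaft 39 x 27 mm, for a cartridge of 36 x 24 mm either way round, with a 5 mm bevel round the mouth
- carrier (a joint): travel (m) of the sprung platform under the cartridge: 0 = raised (a cartridge on it stands 25 mm above the doser top), 0.0145 caught (10.5 above), 0.0202 hard end stop (4.8 above); these heights differ by up to 2.5 mm either way between dosers. Spring 4.5 N at 0, 8 N at the stop. Only a push to the stop (last 0.3 mm) and back turns the catch over: raised to caught, caught rises to 0 in 1 s
- spent_mid (a point): the used-up grey cartridge with a black band, caught in the bay at the start; 36 x 24 x 70 mm (x, y, z) upright rigid plastic block with flat top and foot; the point is its centre, 35 mm above its foot; x along the 36 mm side, y along the 24 mm side, z up; it looks the same turned half round; about 50 g
- fresh_mid (a point): the fresh green cartridge with a white band, standing loose on the bench; 36 x 24 x 70 mm (x, y, z) upright rigid plastic block with flat top and foot; the point is its centre, 35 mm above its foot; x along the 36 mm side, y along the 24 mm side, z up; it looks the same turned half round; about 80 to 170 g
- orange_mid (a point): an orange cartridge with a white band for other plants, of the same size, standing loose on the bench, not to be moved; its centre, 35 mm above its foot
- tray: open blue tray for used cartridges, 170 x 130 mm, 35 mm high, wall and floor 4 to 5 mm thick, fixed to the bench; origin at bench height under its middle, x along its long side
- pot: terracotta pot, 84 mm across, 75 mm high, not to be moved; origin under its middle
- brush: hand brush lying on the bench, 180 mm long along its x, not to be moved; origin near its middle

How it is judged:
On the way, in this order (a step that is already met when the one before it is completed fails the run):
1. the grey cartridge has been pushed, let go by the catch and has risen in the bay (value of joint carrier below 0.003 m and horizontal distance between spent_mid and bay below 0.008 m and z of spent_mid in the frame of bay below 0 m), for 0.1 s.
2. the grey cartridge has been left in the blue tray (x of spent_mid in the frame of tray between -0.08 and 0.08 m and y of spent_mid in the frame of tray between -0.06 and 0.06 m and z of spent_mid in the frame of tray below 0.055 m and contact force between spent and the fingers below 0.1 N), for 0.2 s.
At the end, for the whole second after the job is handed in: The catch holds the green cartridge down in the bay: platform travel 12.5 to 16.5 mm, its centre 19 to 30 mm below the doser top and within 4 mm of the bay middle, upright within 0.08 rad. The grey cartridge rests inside the blue tray, its centre less than 55 mm up (value of joint carrier between 0.0125 and 0.0165 m and horizontal distance between fresh_mid and bay below 0.004 m and angle between fresh_mid's own z axis and vertical below 0.08 rad and z of fresh_mid in the frame of bay between -0.03 and -0.019 m and x of spent_mid in the frame of tray between -0.08 and 0.08 m and y of spent_mid in the frame of tray between -0.06 and 0.06 m and z of spent_mid in the frame of tray below 0.055 m); the robot touches nothing.
It fails at once if the doser is pushed with more than 25 N (contact force between any of unit, core and anything else above 25 N).
It fails at once if the orange cartridge is moved by more than 25 mm (distance of orange_mid from where it was at the start of the episode above 0.025 m).
It fails at once if the terracotta pot is moved by more than 25 mm (distance of pot from where it was at the start of the episode above 0.025 m).
It fails at once if the brush is moved by more than 25 mm (distance of brush from where it was at the start of the episode above 0.025 m).
It also fails if it takes over 72 s, if anything falls off the work surface, if the arm or the gripper's body presses on something with over 40 N, if the wrist force passes 120 N, or if a joint passes its speed limit or range.

## Working session

There is one attempt and no reset: what is moved stays moved. The work goes in short steps, Python scripts to look and compute and a tool call to move; the robot and the scene stay as the last step left them, time stands still between calls to the robot, and variables do not carry over. Pictures are saved under pics/ and viewed, and the job is handed in when it is done.

Besides the shell and the picture viewer there is one more tool, called after "Call:" as name(argument=value, ...), one argument or row to a line, values as JSON. move_arm: Moves the arm, as the interface text tells. Its arguments: {"type":"object","properties":{"deltas":{"type":"array"},"force":{"type":"number"}},"required":["deltas"]}

```bash
ls; mkdir -p pics; python3 - <<'E'
from station import manip, viewer, job
import cv2, numpy as np
s=manip.sense(); print(s)
for n in ["scene","top","wrist"]:
    d=viewer.snapshot(n)
    cv2.imwrite(f"pics/{n}0.png",d["image"][:,:,::-1]); np.savez(f"{n}0.npz",**d)
    print(n,d["fovy"],d["cx"],d["cy"],d["R"],d["t"])
E
```

```text
pics
{'t': 0.0, 'q': array([-1.27949390e+00,  5.28449337e-01,  1.43393701e+00, -2.66348934e-05,
        1.18139104e+00, -1.78467495e-01]), 'qd': array([ 0.00280856,  0.00078082,  0.0001857 , -0.00016616, -0.00051692,
        0.00043118]), 'tau': array([-7.97968369e-05, -4.42356384e+01, -1.78023165e+01, -3.89771512e-04,
        8.39491084e-03, -2.99527549e-07]), 'tcp_pos': array([ 0.28274957, -0.55656269,  0.23033292]), 'tool_rot': array([ 0.37040975,  0.60321954, -0.36939371,  0.60205572]), 'force': array([-0.49646879,  0.39001822, -0.35154005]), 'ft_torque': array([-0.00718672,  0.00162997, -0.0161189 ]), 'finger_gap': 1.003424168457505}
scene 44.46638834183808 289.1184548362766 208.4087091158933 [[ 0.68474847  0.72877854 -0.00117132]
 [ 0.42013795 -0.39606703 -0.81646495]
 [-0.59548605  0.55858101 -0.57739382]] [-0.40442911 -0.18647644  1.52356324]
top 50.31550313321703 281.84870995924524 207.7841106141199 [[ 0.00446056 -0.99975492  0.02168399]
 [-0.99763119 -0.00593751 -0.06853287]
 [ 0.06864482 -0.02132693 -0.99741318]] [-0.01500533  0.60020241  1.04208144]
wrist 71.50433004633783 277.9615399841426 211.02314762682715 [[ 0.45222085 -0.89190429 -0.00174462]
 [-0.85498486 -0.43405697  0.28389336]
 [-0.25396297 -0.12689087 -0.95885427]] [-0.62382767 -0.03832171  0.37897684]
```

View pics/scene0.png

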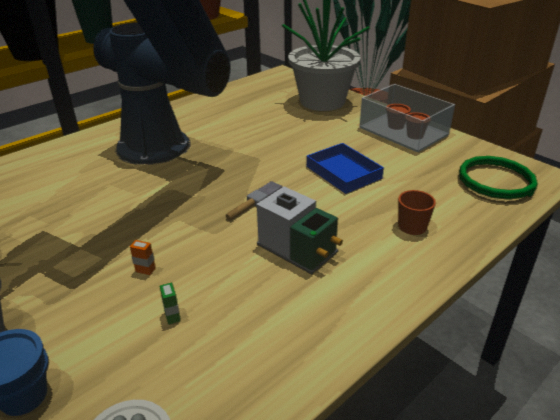

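View pics/top0.png

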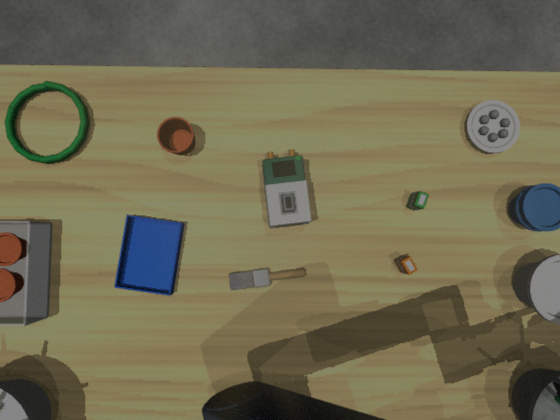

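View pics/wrist0.png

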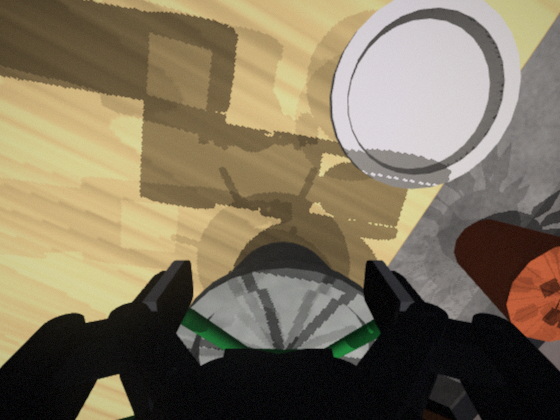

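The top view shows the doser at (288,203) with its pump box behind it, the tray at (150,254), green at (418,200), orange at (406,265), and the brush at (265,278). Next I measure them.

```bash
cat > h.py <<'E'
import numpy as np, cv2
from scipy.spatial.transform import Rotation as Ro
def load(n):
    return dict(np.load(n,allow_pickle=True))
def f(d): return 210/np.tan(np.radians(float(d["fovy"]))/2)
def ray(d,u,v,z):
    c=np.array([(u-d["cx"])/f(d),(v-d["cy"])/f(d),1.]); R=d["R"]; o=-R.T@d["t"]; w=R.T@c
    return o+w*(z-o[2])/w[2]
def world(d):
    v,u=np.mgrid[0:420,0:560]; z=d["depth"]
    c=np.stack([(u-d["cx"])/f(d)*z,(v-d["cy"])/f(d)*z,z],-1)
    return (c-d["t"])@d["R"]
def rect(m):
    cs,_=cv2.findContours(m.astype(np.uint8),cv2.RETR_EXTERNAL,cv2.CHAIN_APPROX_NONE)
    return max(cs,key=cv2.contourArea)
def rectw(d,m,z):
    c=rect(m)[:,0,:]; p=np.array([ray(d,u,v,z)[:2] for u,v in c],np.float32)
    return cv2.minAreaRect(p*1000)
E
python3 - <<'E'
from h import *
d=load("top0.npz"); I=d["image"].astype(int); W=world(d); H=cv2.cvtColor(d["image"],cv2.COLOR_RGB2HSV)
for nm,(u0,u1,v0,v1) in dict(doser=(255,320,150,235),green=(400,435,185,215),orange=(390,420,250,280),tray=(110,190,210,300),brush=(225,310,262,295),pot=(155,200,112,158)).items():
    w=W[v0:v1,u0:u1].reshape(-1,3); w=w[np.isfinite(w).all(1)]
    print(nm,"zmax pct",np.percentile(w[:,2],[5,50,90,95,99]).round(4))
for nm,(u0,u1,v0,v1) in dict(doser=(255,320,150,235),green=(400,435,185,215),orange=(390,420,250,280)).items():
    m=np.zeros((420,560),bool); m[v0:v1,u0:u1]=1
    if nm=="doser": mm=m&(W[...,2]>.1); 
    else: mm=m&(W[...,2]>.055)
    z=np.median(W[mm][:,2]); print(nm,z,mm.sum(),rectw(d,mm,z), W[mm].mean(0))
m=np.zeros((420,560),bool); m[200:300,110:190]=1
t=m&(H[...,0]>105)&(H[...,0]<130)&(H[...,1]>150); print("tray",rectw(d,t,.03),W[t].mean(0))
a=np.hstack([cv2.resize(d["image"][140:240,245:330],None,fx=4,fy=4,interpolation=2),cv2.resize(d["image"][180:280,385:440],None,fx=4,fy=4,interpolation=2)])
cv2.imwrite("pics/crop0.png",a[:,:,::-1])
E
```

```text
doser zmax pct [-0.003   0.0717  0.1114  0.1129  0.1251]
green zmax pct [-0.0031  0.0007  0.069   0.0708  0.0732]
orange zmax pct [-0.0036  0.0008  0.0695  0.071   0.0729]
tray zmax pct [-0.003   0.0021  0.0198  0.0325  0.0363]
brush zmax pct [-0.0036  0.0008  0.0189  0.0203  0.0224]
pot zmax pct [-0.0027  0.0047  0.0723  0.0746  0.0773]
doser 0.11032472877836957 1722 ((606.2113037109375, -22.149158477783203), (90.26820373535156, 89.68533325195312), 7.1361894607543945) [ 0.60585172 -0.02155105  0.12535491]
green 0.06919392796422871 198 ((618.3197021484375, -326.5291748046875), (27.475370407104492, 38.1179313659668), 70.62932586669922) [ 0.61574273 -0.3168854   0.09892617]
orange 0.0692900149815351 199 ((468.1344299316406, -297.46429443359375), (40.80095672607422, 26.950763702392578), 29.417972564697266) [ 0.47114783 -0.28791592  0.09903362]
tray ((488.9151306152344, 296.79522705078125), (132.62254333496094, 168.8883056640625), 82.04015350341797) [0.48660072 0.30269182 0.01162484]
```

View pics/crop0.png

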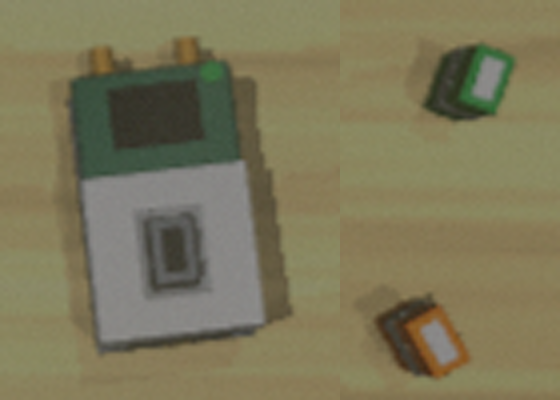

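```bash
cat >> h.py <<'E'
def plan(s,pos,yaw):
    """pos world m; yaw deg of jaw axis (mod 180). prints shift mm in present tool axes, turn about tool"""
    R=Ro.from_quat(s["tool_rot"]).as_matrix()
    best=None
    for k in (0,180):
        a=np.radians(yaw+k); z=np.array([np.cos(a),np.sin(a),0]); x=np.array([0,0,-1.]); y=np.cross(z,x)
        T=np.stack([x,y,z],1); r=np.degrees(Ro.from_matrix(R.T@T).as_rotvec())
        if best is None or np.linalg.norm(r)<np.linalg.norm(best): best=r
    jaw=np.degrees(np.arctan2(R[1,2],R[0,2]))
    print("t",round(s["t"],2),"tcp",s["tcp_pos"].round(4),"jawyaw",round(jaw,2),"toolx",R[:,0].round(3),"tooly",R[:,1].round(2),"F",s["force"].round(2),"gap",round(s["finger_gap"]*85.4,1))
    print("shift mm",(R.T@(np.array(pos)-s["tcp_pos"])*1000).round(1),"turn",best.round(2))
E
python3 - <<'E'
from h import *
from station import manip
plan(manip.sense(),[.606,-.022,.23],97.1)
E
```

```text
t 0.15 tcp [ 0.2828 -0.5567  0.2305] jawyaw -63.08 toolx [-0.001  0.002 -1.   ] tooly [0.89 0.45 0.  ] F [-0.66 -0.06 -0.33] gap 85.4
shift mm [   1.2  530.3 -330.5] turn [19.82 -0.1  -0.  ]
```

Call:
move_arm(
  deltas=[85,0,42,-26,0,0,0,85,0,42,-26,0,0,0,85,0,42,-26,0,0,0,85,0,42,-26,0,0,0,85,0,42,-26,0,0,0,85,0,42,-26,0,0,0,85,0,42,-26,0,0,0,85,0,42,-26,0,0,0,85,0,42,-26,0,0,0,85,0,42,-26,0,0,0],
)

```text
t: 1.15
tcp_pos: [0.5404, -0.1333, 0.2312]
tool_rot: [0.37, 0.603, -0.37, 0.603]
force: [-0.6, -1.7, 0.2]
finger_gap: 0.993
```

Call:
move_arm(
  deltas=[0,0,0,0,5,0,0,0,0,0,0,5,0,0,0,0,0,0,5,0,0,0,0,0,0,4.8,0,0,0,0,0,0,0,0,0],
)

```text
t: 1.65
tcp_pos: [0.5396, -0.135, 0.231]
tool_rot: [0.468, 0.53, -0.468, 0.53]
force: [-0.4, 0.3, -0.3]
finger_gap: 0.138
```

```bash
python3 - <<'E'
from h import *
from station import manip,viewer
plan(manip.sense(),[.606,-.022,.23],97.1)
d=viewer.snapshot("wrist"); np.savez("w1.npz",**d); cv2.imwrite("pics/w1.png",d["image"][:,:,::-1]); print(-d["R"].T@d["t"])
E
```

```text
t 1.65 tcp [ 0.5396 -0.135   0.231 ] jawyaw -82.86 toolx [-0.001  0.    -1.   ] tooly [ 0.99  0.12 -0.  ] F [-0.43  0.32 -0.34] gap 11.8
shift mm [   1.    80.  -103.9] turn [ 0.04 -0.02  0.03]
[ 0.6096707  -0.12686395  0.37371067]
```

View pics/w1.png

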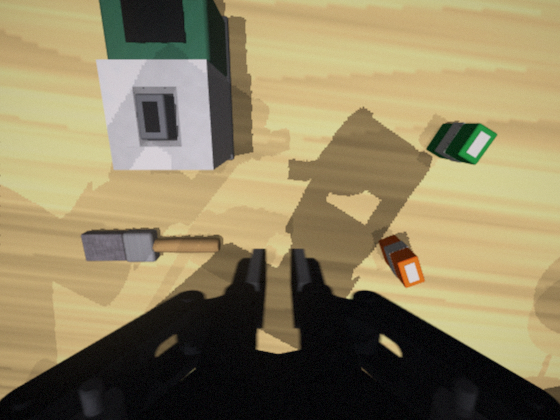

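Wrist view: doser top with the bay at (157,116), green at (480,145), orange at (413,271), and the brush clear at (150,246). I measure again from here.

```bash
python3 - <<'E'
from h import *
d=load("w1.npz"); W=world(d)
def box(u0,u1,v0,v1):
    m=np.zeros((420,560),bool); m[v0:v1,u0:u1]=1; return m
Z=W[...,2]; H=cv2.cvtColor(d["image"],cv2.COLOR_RGB2HSV).astype(int)
dm=box(80,240,55,185)&(Z>.1)&(H[...,1]<60)
# zmed on flat
fl=dm&~box(130,185,82,150); z=np.median(Z[fl]); print("doser top z",z)
A=np.c_[W[fl][:,:2],np.ones(fl.sum())]; print("plane",np.linalg.lstsq(A,W[fl][:,2],rcond=None)[0])
c=rect(dm)[:,0,:];
m2=box(80,240,0,185)&(Z>z-.006)&(Z<z+.02)
print(rectw(d,dm,z))
pt=box(135,180,85,145)
print("hist",np.histogram(Z[pt],bins=np.arange(.06,.14,.004)))
ct=box(130,185,82,150)&(Z>z+.005); zc=np.median(Z[ct]); print("cart top",zc,ct.sum(),rectw(d,ct,zc))
for nm,b in dict(g=box(430,500,115,170),o=box(375,430,230,290)).items():
    print(nm,np.percentile(Z[b],[50,90,95]))
    m=b&(Z>.06); zz=np.median(Z[m]); print(nm,zz,m.sum(),rectw(d,m,.07))
cv2.imwrite("pics/c1.png",cv2.resize(d["image"][50:190,80:250],None,fx=4,fy=4)[:,:,::-1])
E
```

```text
doser top z 0.11108871117158944
plane [ 0.00652018 -0.14926063  0.10481729]
((602.7925415039062, -24.395137786865234), (88.77558898925781, 92.9454345703125), 7.1072998046875)
hist (array([  0,   0,   0,   0,   6,   1,   1,   0,   6,  28,  51, 311, 725,
       115,  72, 698, 676,   0,   0,   0]), array([0.06 , 0.064, 0.068, 0.072, 0.076, 0.08 , 0.084, 0.088, 0.092,
       0.096, 0.1  , 0.104, 0.108, 0.112, 0.116, 0.12 , 0.124, 0.128,
       0.132, 0.136, 0.14 ]))
cart top 0.12393896079293071 1459 ((602.7443237304688, -24.5289363861084), (34.91183853149414, 27.004724502563477), 7.110376834869385)
g [0.013173   0.07045265 0.07091403]
g 0.07011708417352364 1050 ((615.0827026367188, -326.78472900390625), (29.665964126586914, 37.55321502685547), 69.39502716064453)
o [0.00107079 0.07014217 0.07078445]
o 0.07007661281161562 704 ((467.6101379394531, -296.9374694824219), (41.31517028808594, 25.465084075927734), 29.716341018676758)
```

View pics/c1.png

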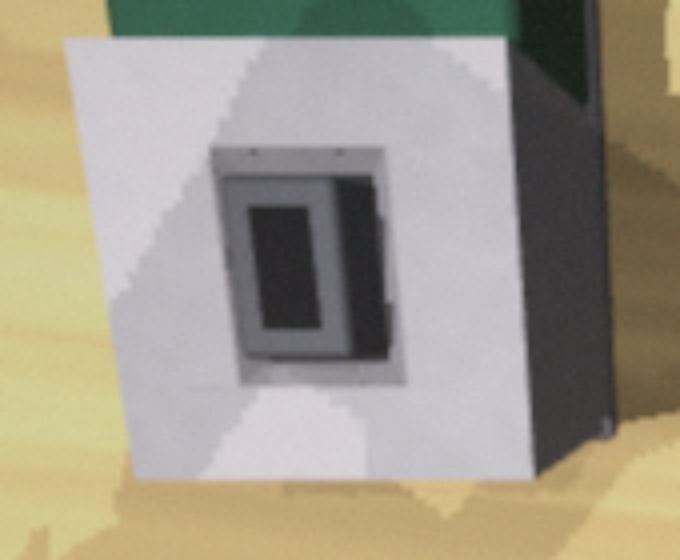

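Call:
move_arm(
  deltas=[0,0,11,-36,0,0,0,0,0,11,-36,0,0,0,0,0,11,-36,0,0,0,0,0,0,0,0,0,0,0,0,0,0,0,0,0],
)

```text
t: 2.2
tcp_pos: [0.559, -0.0234, 0.2312]
tool_rot: [0.467, 0.531, -0.467, 0.531]
force: [-0.2, -0.6, -0.4]
finger_gap: -0.004
```

```bash
python3 - <<'E'
from h import *
from station import manip,viewer
plan(manip.sense(),[.604,-.024,.23],97.1)
d=viewer.snapshot("wrist"); np.savez("w2.npz",**d); cv2.imwrite("pics/w2.png",d["image"][:,:,::-1]); print(-d["R"].T@d["t"])
E
```

```text
t 2.2 tcp [ 0.559  -0.0234  0.2312] jawyaw -82.7 toolx [-0. -0. -1.] tooly [ 0.99  0.13 -0.  ] F [-0.2  -0.58 -0.42] gap -0.4
shift mm [ 1.2 44.5  6.3] turn [0.2  0.02 0.02]
[ 0.62906262 -0.01496494  0.37392693]
```

View pics/w2.png

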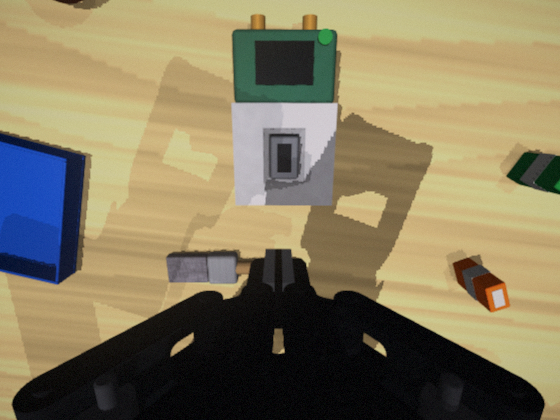

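```bash
python3 - <<'E'
from h import *
d=load("w2.npz"); W=world(d); I=d["image"]
def box(u0,u1,v0,v1):
    m=np.zeros((420,560),bool); m[v0:v1,u0:u1]=1; return m
Z=W[...,2]; H=cv2.cvtColor(I,cv2.COLOR_RGB2HSV).astype(int)
fl=box(236,334,106,203)&~box(260,308,124,186)&(Z>.1)
z=np.median(Z[fl]); print("top z",z, fl.sum())
A=np.c_[W[fl][:,:2]-W[fl][:,:2].mean(0),np.ones(fl.sum())]; print("plane",np.linalg.lstsq(A,W[fl][:,2],rcond=None)[0])
dm=box(225,345,102,215)&(Z>z-.01)&(H[...,1]<70); print(rectw(d,dm,z))
ct=box(260,308,124,186)&(Z>z+.006); zc=np.median(Z[ct]); print("cart",zc,ct.sum(),rectw(d,ct,zc))
tip=box(262,294,246,262)&(Z>.2); print("tip",tip.sum(),Z[tip].min(), [ (r:=W[260,u]).round(4) for u in (266,278,290)])
cv2.imwrite("pics/c2.png",cv2.resize(I[95:215,220:350],None,fx=4.5,fy=4.5)[:,:,::-1])
# top view check of cart
e=load("top0.npz"); W2=world(e);Z2=W2[...,2]
cc=box(275,300,188,218)&(Z2>.119); print("top cart",cc.sum(),rectw(e,cc,zc), "corners top", rectw(e,cc,zc)[0])
E
```

```text
top z 0.1111454453871035 6467
plane [0.03179172 0.01138207 0.11212183]
((602.5324096679688, -22.992618560791016), (89.5455322265625, 90.01602172851562), 7.262714385986328)
cart 0.12406041955622892 1183 ((603.371337890625, -22.855937957763672), (36.16859817504883, 23.396499633789062), 8.335878372192383)
tip 337 0.23505001198121844 [array([ 0.5672, -0.0172,  0.2479]), array([ 0.5684, -0.0228,  0.2488]), array([ 0.5682, -0.0286,  0.247 ])]
top cart 186 ((606.1424560546875, -22.103954315185547), (35.765907287597656, 23.737863540649414), 7.266191005706787) corners top (606.1424560546875, -22.103954315185547)
```

View pics/c2.png

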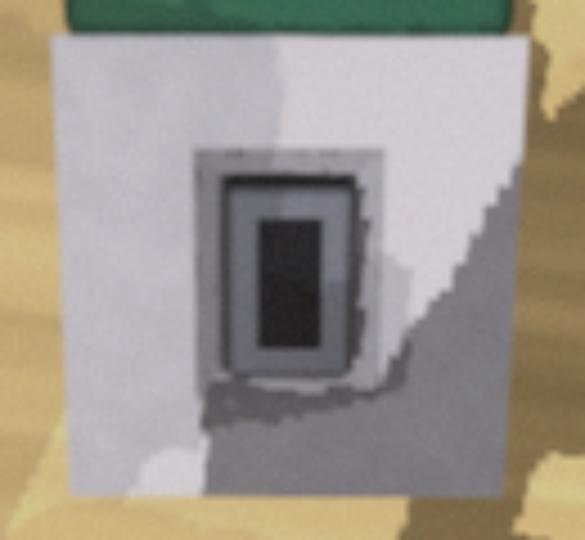

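Bay is about (0.6045,-0.0225), yaw 7.2°, top 0.111, and the cartridge top 0.124. The two cameras differ by about 2–3 mm, within their calibration and the bevel. I move above it with the fingers closed.

Call:
move_arm(
  deltas=[0,0,22,2.5,0,0,0,0,0,22.5,2.5,0,0,0,0,30,0,0,0,0,0,0,30,0,0,0,0,0,0,25,0,0,0,0,0,0,10,0,0,0,0,0,0,5,0,0,0,0,0,0,0,0,0,0,0,0],
)

```text
t: 3.05
tcp_pos: [0.6041, -0.0243, 0.1314]
tool_rot: [0.468, 0.53, -0.468, 0.53]
force: [-0.7, 0.2, 0.0]
finger_gap: 0.0
```

```bash
python3 - <<'E'
from h import *
from station import manip,viewer
plan(manip.sense(),[.6045,-.0225,.124],97.1)
E
```

```text
t 3.05 tcp [ 0.6041 -0.0243  0.1314] jawyaw -82.93 toolx [ 0. -0. -1.] tooly [0.99 0.12 0.  ] F [-0.66  0.22  0.03] gap 0.0
shift mm [ 7.4  0.6 -1.7] turn [-0.03  0.01 -0.01]
```

Descend 5 mm, then 1 mm steps, watching the force.

Call:
move_arm(
  deltas=[0,3,0,-1.5,0,0,0,0,2,0,0,0,0,0,0,1,0,0,0,0,0,0,1,0,0,0,0,0,0,1,0,0,0,0,0,0,0,0,0,0,0,0],
)

```text
t: 3.65
tcp_pos: [0.6039, -0.0219, 0.1236]
tool_rot: [0.468, 0.53, -0.468, 0.53]
force: [-0.5, 0.0, 1.4]
finger_gap: -0.004
```

Call:
move_arm(
  deltas=[0,1,0,0,0,0,0,0,1,0,0,0,0,0,0,0,0,0,0,0,0],
)

```text
t: 3.95
tcp_pos: [0.6041, -0.022, 0.1222]
tool_rot: [0.468, 0.53, -0.468, 0.53]
force: [-1.0, 0.1, 5.9]
finger_gap: -0.001
```

Call:
move_arm(
  deltas=[0,1,0,0,0,0,0,0,0,0,0,0,0,0],
)

```text
t: 4.15
tcp_pos: [0.6041, -0.022, 0.1213]
tool_rot: [0.468, 0.53, -0.468, 0.53]
force: [-0.2, 0.3, 7.0]
finger_gap: -0.001
```

Call:
move_arm(
  deltas=[0,1,0,0,0,0,0,0,0,0,0,0,0,0],
)

```text
t: 4.35
tcp_pos: [0.6041, -0.022, 0.1204]
tool_rot: [0.468, 0.53, -0.468, 0.53]
force: [-1.1, 0.6, 6.3]
finger_gap: 0.001
```

Call:
move_arm(
  deltas=[0,1,0,0,0,0,0,0,1,0,0,0,0,0,0,0,0,0,0,0,0],
)

```text
t: 4.65
tcp_pos: [0.6041, -0.022, 0.1184]
tool_rot: [0.468, 0.53, -0.468, 0.53]
force: [-1.3, 0.6, 6.8]
finger_gap: 0.001
```

Call:
move_arm(
  deltas=[0,0.5,0,0,0,0,0,0,0,0,0,0,0,0],
)

```text
t: 4.85
tcp_pos: [0.6041, -0.022, 0.1182]
tool_rot: [0.468, 0.53, -0.468, 0.531]
force: [-1.4, 0.6, 8.7]
finger_gap: 0.005
```

Call:
move_arm(
  deltas=[0,0.5,0,0,0,0,0,0,0,0,0,0,0,0],
)

```text
t: 5.05
tcp_pos: [0.6043, -0.0221, 0.1182]
tool_rot: [0.468, 0.53, -0.468, 0.531]
force: [-1.5, 0.1, 11.4]
finger_gap: -0.001
```

At the stop (11.4 N, no further motion). I back off.

Call:
move_arm(
  deltas=[0,-1,0,0,0,0,0,0,-5,0,0,0,0,0,0,-15,0,0,0,0,0,0,-30,0,0,0,0,0,0,-30,-10,0,0,0,0,85,-20,-30,0,0,0,0,85,0,0,0,0,0,0,85,0,0,0,0,0,0,85,0,0,0,0,0,0,85,0,0,0,0,0,0],
)

```text
t: 6.05
tcp_pos: [0.5643, -0.0269, 0.2162]
tool_rot: [0.468, 0.531, -0.468, 0.53]
force: [0.6, 0.7, -0.2]
finger_gap: 0.849
```

```bash
python3 - <<'E'
from h import *
from station import manip,viewer
d=viewer.snapshot("wrist"); np.savez("w3.npz",**d); cv2.imwrite("pics/w3.png",d["image"][:,:,::-1])
W=world(d);Z=W[...,2]
m=(Z>.13)&(Z<.145)&(W[...,0]>.57)&(W[...,0]<.64)&(abs(W[...,1]+.022)<.03)
print(m.sum(),np.median(Z[m]),rectw(d,m,np.median(Z[m])))
plan(manip.sense(),[.6043,-.0225,.116],97.1)
E
```

```text
1512 0.13866700294156037 ((603.0140380859375, -22.930450439453125), (35.42607498168945, 23.756927490234375), 7.09243631362915)
t 6.1 tcp [ 0.5642 -0.0269  0.2162] jawyaw -82.88 toolx [-0.002  0.    -1.   ] tooly [ 0.99  0.12 -0.  ] F [-0.02 -0.21 -0.02] gap 79.3
shift mm [100.1  40.5   0.7] turn [ 0.02 -0.03  0.08]
```

View pics/w3.png

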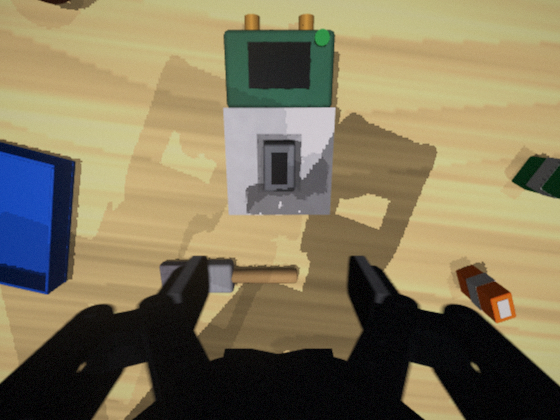

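Cartridge has popped up to 0.1387, as expected (27 mm above the top). I go over it and grip the 24 mm sides.

Call:
move_arm(
  deltas=[70,20,20,0.4,0,0,0,70,20,20.5,0.4,0,0,0,60,25,0,0,0,0,0,50,20,0,0,0,0,0,50,10,0,0,0,0,0,50,5,0,0,0,0,0,50,0,0,0,0,0,0],
)

```text
t: 6.8
tcp_pos: [0.6042, -0.0227, 0.1167]
tool_rot: [0.468, 0.53, -0.468, 0.53]
force: [-0.8, 0.3, 0.1]
finger_gap: 0.582
```

```bash
python3 - <<'E'
from h import *
from station import manip,viewer
plan(manip.sense(),[.6043,-.0225,.116],97.1)
E
```

```text
t 6.8 tcp [ 0.6042 -0.0227  0.1167] jawyaw -82.88 toolx [-0.001  0.    -1.   ] tooly [ 0.99  0.12 -0.  ] F [-0.8   0.26  0.06] gap 49.7
shift mm [ 0.7  0.1 -0.2] turn [ 0.02 -0.02  0.05]
```

Call:
move_arm(
  deltas=[15,1,0,0,0,0,0,15,0,0,0,0,0,0,15,0,0,0,0,0,0,15,0,0,0,0,0,0,15,0,0,0,0,0,0,15,0,0,0,0,0,0],
  force=25,
)

```text
t: 7.4
tcp_pos: [0.605, -0.0228, 0.1171]
tool_rot: [0.468, 0.529, -0.468, 0.531]
force: [0.5, -0.2, 3.5]
finger_gap: 0.274
```

Call:
move_arm(
  deltas=[15,0,0,0,0,0,0,15,0,0,0,0,0,0,15,0,0,0,0,0,0],
)

```text
t: 7.7
tcp_pos: [0.6049, -0.0229, 0.1166]
tool_rot: [0.468, 0.53, -0.468, 0.531]
force: [1.2, 0.5, 3.7]
finger_gap: 0.278
```

Call:
move_arm(
  deltas=[15,-5,0,0,0,0,0,15,-10,0,0,0,0,0,15,-15,0,0,0,0,0,15,-20,0,0,0,0,0,15,-20,0,0,0,0,0,15,-15,0,0,0,0,0,15,0,0,0,0,0,0],
)

```text
t: 8.4
tcp_pos: [0.6051, -0.0229, 0.2037]
tool_rot: [0.469, 0.529, -0.467, 0.531]
force: [0.0, -0.2, -0.6]
finger_gap: 0.274
```

```bash
python3 - <<'E'
from h import *
from station import manip,viewer
d=viewer.snapshot("wrist"); np.savez("w4.npz",**d); 
plan(manip.sense(),[.492,.297,.202],97.1)
e=viewer.snapshot("scene")
cv2.imwrite("pics/w4.png",np.hstack([cv2.resize(d["image"],(400,300)),cv2.resize(e["image"],(400,300))])[:,:,::-1])
E
```

```text
t 8.45 tcp [ 0.6042 -0.0227  0.2023] jawyaw -82.87 toolx [ 0.001 -0.    -1.   ] tooly [0.99 0.12 0.  ] F [ 0.07 -0.77  0.04] gap 23.4
shift mm [ 1.000e-01 -7.170e+01 -3.311e+02] turn [ 0.03  0.02 -0.05]
```

View pics/w4.png

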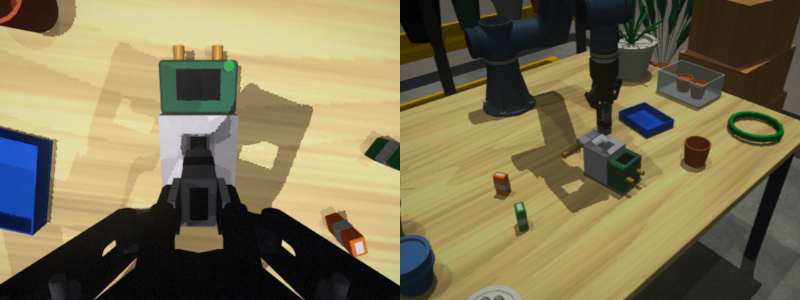

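Call:
move_arm(
  deltas=[15,0,-9,-41.4,0,0,0,15,0,-9,-41.4,0,0,0,15,0,-9,-41.4,0,0,0,15,0,-9,-41.4,0,0,0,15,0,-9,-41.4,0,0,0,15,0,-9,-41.4,0,0,0,15,0,-9,-41.4,0,0,0,15,0,-9,-41.4,0,0,0,15,0,0,0,0,0,0,15,0,0,0,0,0,0],
)

```text
t: 9.5
tcp_pos: [0.4903, 0.2975, 0.2]
tool_rot: [0.466, 0.531, -0.468, 0.53]
force: [-0.3, -0.8, -0.7]
finger_gap: 0.275
```

```bash
python3 - <<'E'
from h import *
from station import manip,viewer
d=viewer.snapshot("wrist"); np.savez("w5.npz",**d); cv2.imwrite("pics/w5.png",d["image"][:,:,::-1])
plan(manip.sense(),[.492,.297,.056],97.1)
E
```

```text
t 9.55 tcp [0.4911 0.2966 0.2003] jawyaw -82.83 toolx [-0.002 -0.001 -1.   ] tooly [ 0.99  0.12 -0.  ] F [ 0.35  0.09 -0.14] gap 23.5
shift mm [144.2   1.3  -0.4] turn [0.07 0.06 0.13]
```

View pics/w5.png

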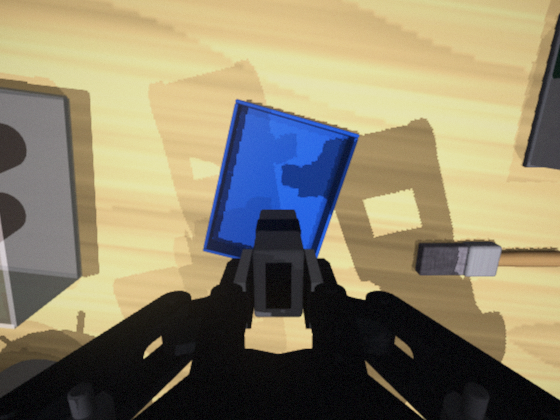

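The cartridge hangs over the tray. I lower it.

Call:
move_arm(
  deltas=[15,40,0,0,0,0,0,15,40,0,0,0,0,0,15,35,0,0,0,0,0,15,18,0,0,0,0,0,15,5,0,0,0,0,0,15,3,0,0,0,0,0,15,2,0,0,0,0,0,15,1,0,0,0,0,0,15,0,0,0,0,0,0],
)

```text
t: 10.45
tcp_pos: [0.4924, 0.2972, 0.0583]
tool_rot: [0.469, 0.53, -0.467, 0.53]
force: [-0.4, -0.4, -0.4]
finger_gap: 0.275
```

Call:
move_arm(
  deltas=[15,1,0,0,0,0,0,15,0,0,0,0,0,0],
)

```text
t: 10.65
tcp_pos: [0.492, 0.2972, 0.0567]
tool_rot: [0.468, 0.53, -0.468, 0.53]
force: [-0.7, -0.9, -1.4]
finger_gap: 0.275
```

Call:
move_arm(
  deltas=[15,1,0,0,0,0,0,15,0,0,0,0,0,0],
)

```text
t: 10.85
tcp_pos: [0.4918, 0.2971, 0.0553]
tool_rot: [0.468, 0.53, -0.468, 0.53]
force: [0.4, 0.9, -1.1]
finger_gap: 0.274
```

Call:
move_arm(
  deltas=[15,1,0,0,0,0,0,15,1,0,0,0,0,0,15,0,0,0,0,0,0],
)

```text
t: 11.15
tcp_pos: [0.4917, 0.297, 0.0531]
tool_rot: [0.468, 0.53, -0.468, 0.53]
force: [-0.3, -0.1, -0.9]
finger_gap: 0.277
```

Call:
move_arm(
  deltas=[15,1,0,0,0,0,0,15,0,0,0,0,0,0],
)

```text
t: 11.35
tcp_pos: [0.4918, 0.297, 0.053]
tool_rot: [0.468, 0.53, -0.468, 0.53]
force: [-1.8, -0.2, 5.5]
finger_gap: 0.274
```

Call:
move_arm(
  deltas=[45,0,0,0,0,0,0,45,0,0,0,0,0,0,45,0,0,0,0,0,0,45,0,0,0,0,0,0,45,-10,0,0,0,0,0,45,-30,0,0,0,0,0,60,-40,0,0,0,0,0,70,-40,0,0,0,0,0,70,-30,-10,0,0,0,0,70,0,-20,0,0,0,0],
)

```text
t: 12.35
tcp_pos: [0.4664, 0.2947, 0.2079]
tool_rot: [0.472, 0.528, -0.464, 0.532]
force: [-0.0, 0.7, -1.4]
finger_gap: 0.817
```

```bash
python3 - <<'E'
from h import *
from station import manip,viewer
d=viewer.snapshot("wrist"); np.savez("w6.npz",**d)
e=viewer.snapshot("top"); np.savez("top1.npz",**e)
cv2.imwrite("pics/w6.png",np.hstack([cv2.resize(d["image"],(400,300)),cv2.resize(e["image"],(400,300))])[:,:,::-1])
plan(manip.sense(),[.616,-.327,.2],339.5+90)
W=world(e);Z=W[...,2]
v,u=np.mgrid[0:420,0:560]
m=(u>405)&(u<435)&(v>185)&(v<215)&(Z>.06); print("green",rectw(e,m,.07))
m=(u>110)&(u<190)&(v>210)&(v<300)&(Z>.045)&(Z<.1); print("spent",m.sum(),np.median(Z[m]),rectw(e,m,.075) if m.sum() else 0)
E
```

```text
t 12.45 tcp [0.4599 0.2931 0.2039] jawyaw -82.84 toolx [-0.  0. -1.] tooly [ 0.99  0.12 -0.  ] F [ 0.28 -0.28 -1.04] gap 69.9
shift mm [  3.8  77.5 634.7] turn [ 2.766e+01 -1.000e-02  2.000e-02]
green ((618.444580078125, -327.0998840332031), (26.000532150268555, 37.15823745727539), 70.62935638427734)
spent 227 0.07223810450336532 ((493.9000244140625, 293.3862609863281), (35.54803466796875, 30.970260620117188), 1.5104314088821411)
```

View pics/w6.png

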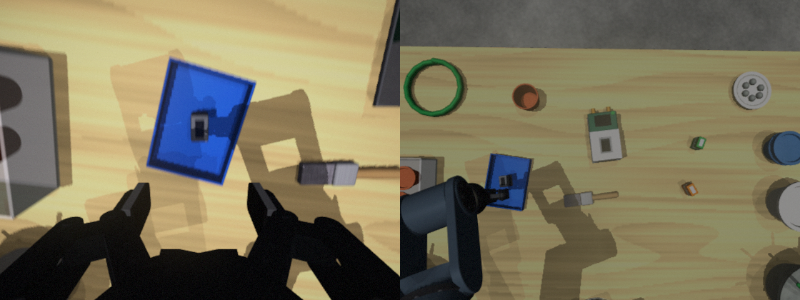

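The grey cartridge stands upright near the tray middle, (200,127) in the half-size wrist view. I go on to the green one.

Call:
move_arm(
  deltas=[70,0,2.3,48,0,0,0,70,0,2.3,48,0,0,0,70,0,2.3,48,0,0,0,70,0,2.3,48,0,0,0,70,0,2.3,48,0,0,0,70,0,2.3,48,0,0,0,70,0,2.3,48,0,0,0,70,0,2.3,48,0,0,0,70,0,2.3,48,0,0,0,70,0,2.3,48,0,0,0],
)

```text
t: 13.45
tcp_pos: [0.5445, -0.1826, 0.2017]
tool_rot: [0.468, 0.53, -0.468, 0.53]
force: [0.5, -0.1, 0.1]
finger_gap: 0.82
```

Call:
move_arm(
  deltas=[70,0,2.3,48,0,0,0,70,0,2.3,48,0,0,0,70,0,2.3,48,0,0,0,70,0,0,0,8,0,0,70,0,0,0,8,0,0,70,0,0,0,8,0,0,70,0,0,0,2.7,0,0,70,0,0,0,0,0,0,70,0,0,0,0,0,0],
)

```text
t: 14.35
tcp_pos: [0.569, -0.3224, 0.2017]
tool_rot: [-0.577, -0.408, 0.578, -0.408]
force: [0.2, -0.2, 0.2]
finger_gap: 0.82
```

```bash
python3 - <<'E'
from h import *
from station import manip,viewer
d=viewer.snapshot("wrist"); np.savez("w7.npz",**d)
cv2.imwrite("pics/w7.png",d["image"][:,:,::-1])
W=world(d);Z=W[...,2]
m=(Z>.06)&(Z<.08)&(abs(W[...,0]-.616)<.04)&(abs(W[...,1]+.327)<.04); print("green",m.sum(),np.median(Z[m]),rectw(d,m,.07))
plan(manip.sense(),[.617,-.327,.052],70.3)
E
```

```text
green 1025 0.07028268116285259 ((615.6586303710938, -330.3159484863281), (23.669185638427734, 35.8677978515625), 69.15877532958984)
t 14.4 tcp [ 0.569  -0.3223  0.2018] jawyaw -109.53 toolx [-0.001  0.    -1.   ] tooly [ 0.94 -0.33 -0.  ] F [ 0.33  0.2  -0.02] gap 70.1
shift mm [149.8  46.9 -11.6] turn [ 0.17 -0.01  0.04]
```

View pics/w7.png

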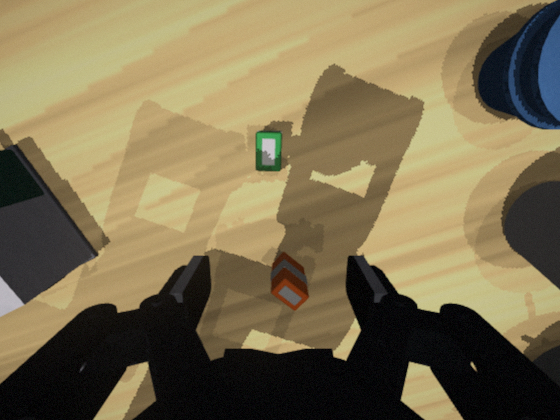

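The green cartridge shows at (268,150), and orange at (288,280) is well clear of the jaws. I average the two views and go down.

Call:
move_arm(
  deltas=[70,0,23.5,-4.6,0.7,0,0,70,10,24,-4.6,0,0,0,65,40,0,0,0,0,0,60,40,0,0,0,0,0,55,35,0,0,0,0,0,55,20,0,0,0,0,0,55,9.5,0,0,0,0,0,55,0,0,0,0,0,0],
)

```text
t: 15.2
tcp_pos: [0.6161, -0.3292, 0.0462]
tool_rot: [-0.58, -0.405, 0.58, -0.403]
force: [0.5, -0.0, -0.3]
finger_gap: 0.639
```

```bash
python3 - <<'E'
from h import *
from station import manip,viewer
d=viewer.snapshot("wrist"); np.savez("w8.npz",**d)
cv2.imwrite("pics/w8.png",d["image"][:,:,::-1])
plan(manip.sense(),[.6168,-.3295,.047],69.7)
E
```

```text
t 15.25 tcp [ 0.6171 -0.3299  0.0478] jawyaw -110.26 toolx [-0.  0. -1.] tooly [ 0.94 -0.35 -0.  ] F [ 0.3   0.1  -0.11] gap 54.7
shift mm [ 0.8 -0.4 -0.2] turn [ 0.04 -0.    0.  ]
```

View pics/w8.png

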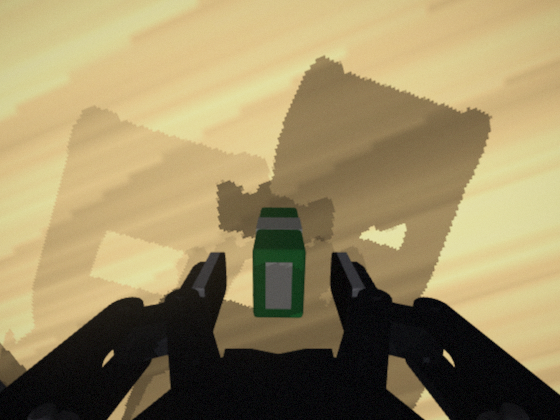

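Centred between the jaws (278,288). I close.

Call:
move_arm(
  deltas=[15,0,0,0,0,0,0,15,0,0,0,0,0,0,15,0,0,0,0,0,0,15,0,0,0,0,0,0,15,0,0,0,0,0,0,15,0,0,0,0,0,0,15,0,0,0,0,0,0,15,0,0,0,0,0,0],
  force=40,
)

```text
t: 16.05
tcp_pos: [0.6179, -0.3304, 0.0498]
tool_rot: [0.581, 0.403, -0.58, 0.405]
force: [-0.4, 1.5, 6.4]
finger_gap: 0.273
```

Call:
move_arm(
  deltas=[15,-5,0,0,0,0,0,15,-10,0,0,0,0,0,15,-20,0,0,0,0,0,15,-40,0,0,0,0,0,15,-40,0,0,0,0,0,15,-40,0,0,0,0,0,15,-8,0,0,0,0,0,15,0,0,0,0,0,0,15,0,0,0,0,0,0],
)

```text
t: 16.95
tcp_pos: [0.6157, -0.3289, 0.2091]
tool_rot: [-0.58, -0.405, 0.581, -0.403]
force: [-0.2, 0.5, -2.3]
finger_gap: 0.273
```

```bash
python3 - <<'E'
from h import *
from station import manip,viewer
d=viewer.snapshot("wrist"); np.savez("w9.npz",**d)
e=load("w4.npz")
cv2.imwrite("pics/w9.png",np.hstack([d["image"][200:400,150:420],e["image"][200:400,150:420]])[:,:,::-1])
s=manip.sense(); plan(s,[.6043,-.0227,.21],97.1)
R=Ro.from_quat(s["tool_rot"]).as_matrix()
W=world(d); P=(W-s["tcp_pos"])@R*1000  # tool coords
m=(P[...,0]<-15)&(P[...,0]>-30)&(abs(P[...,2])<14)&(abs(P[...,1])<28)
x0=np.median(P[m][:,0]); mm=m&(abs(P[...,0]-x0)<3)
print("top height rel tcp",x0,mm.sum()); c=rect(mm)[:,0,:]; pts=np.array([(np.array(ray(d,u,v,s["tcp_pos"][2]-x0/1000))-s["tcp_pos"])@R*1000 for u,v in c])[:,1:].astype(np.float32)
print("top rect in tool y,z",cv2.minAreaRect(pts))
E
```

```text
t 17.0 tcp [ 0.6154 -0.3287  0.2083] jawyaw -110.29 toolx [-0.004  0.003 -1.   ] tooly [ 0.94 -0.35 -0.  ] F [ 0.04  0.55 -0.96] gap 23.2
shift mm [  -0.7 -116.5 -283.2] turn [-27.39  -0.15   0.25]
top height rel tcp -21.271386492524993 3473
top rect in tool y,z ((-0.3356971740722656, 0.025537490844726562), (27.76534080505371, 36.63460922241211), 89.99007415771484)
```

View pics/w9.png

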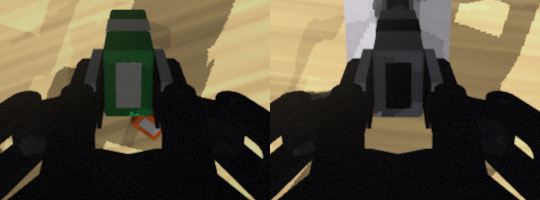

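```bash
python3 - <<'E'
from h import *
for n,t,j in (("w4.npz",[.6042,-.0227,.2023],-82.87),("w9.npz",[.6154,-.3287,.2083],-110.29)):
    d=load(n); a=np.radians(j); z=np.array([np.cos(a),np.sin(a),0]); x=np.array([0,0,-1.]); R=np.stack([x,np.cross(z,x),z],1); t=np.array(t)
    P=(world(d)-t)@R*1000
    m=(P[...,0]<-15)&(P[...,0]>-30)&(abs(P[...,2])<8)&(abs(P[...,1])<28)
    x0=np.median(P[m][:,0]); mm=m&(abs(P[...,0]-x0)<2.5)
    c=rect(mm)[:,0,:]; p=np.array([(ray(d,u,v,t[2]-x0/1000)-t)@R*1000 for u,v in c])
    print(n,x0,p[:,1].min(),p[:,1].max(),(p[:,1].min()+p[:,1].max())/2)
E
```

```text
w4.npz -22.685553599192843 -18.455574912819248 17.860400894555273 -0.29758700913198766
w9.npz -21.339750250196644 -18.468259819686644 17.65502189569518 -0.406618961995731
```

Green sits in the grip exactly as the grey did (offset −0.4 against −0.3 mm). I turn back to the bay's yaw and go over.

Call:
move_arm(
  deltas=[15,0,0,0,-8,0,0,15,0,0,0,-8,0,0,15,0,0,0,-8,0,0,15,0,0,0,-3.4,0,0,15,0,5,-40,0,0,0,15,0,5,-40,0,0,0,15,0,5,-40,0,0,0,15,0,5,-40,0,0,0,15,0,2,-40,0,0,0,15,0,2,-40,0,0,0],
)

```text
t: 18.0
tcp_pos: [0.6093, -0.0867, 0.2082]
tool_rot: [0.467, 0.532, -0.469, 0.528]
force: [0.1, 0.1, -1.9]
finger_gap: 0.27
```

Call:
move_arm(
  deltas=[15,0,2,-40,0,0,0,15,0,0,-24,0,0,0,15,0,0,0,0,0,0,15,0,0,0,0,0,0,15,0,0,0,0,0,0],
)

```text
t: 18.5
tcp_pos: [0.6048, -0.0258, 0.2097]
tool_rot: [0.468, 0.53, -0.469, 0.529]
force: [0.7, -0.2, -0.6]
finger_gap: 0.269
```

```bash
python3 - <<'E'
from h import *
from station import manip,viewer
s=manip.sense(); plan(s,[.6043,-.0227,.165],97.1)
E
```

```text
t 18.5 tcp [ 0.6048 -0.0258  0.2097] jawyaw -82.93 toolx [-0.002 -0.    -1.   ] tooly [ 0.99  0.12 -0.  ] F [ 0.68 -0.19 -0.64] gap 22.9
shift mm [44.7 -0.  -3.2] turn [-0.03 -0.01  0.09]
```

Call:
move_arm(
  deltas=[15,20,0,-3,0,0,0,15,20,0,0,0,0,0,15,0,0,0,0,0,0,15,0,0,0,0,0,0],
)

```text
t: 18.9
tcp_pos: [0.6046, -0.0231, 0.1705]
tool_rot: [0.468, 0.53, -0.469, 0.529]
force: [0.2, -0.7, -0.6]
finger_gap: 0.268
```

```bash
python3 - <<'E'
from h import *
from station import manip,viewer
s=manip.sense(); plan(s,[.6043,-.0227,.1165],97.1)
d=viewer.snapshot("wrist"); e=viewer.snapshot("scene")
cv2.imwrite("pics/w10.png",np.hstack([d["image"][60:360,130:430],cv2.resize(e["image"][150:280,220:350],(300,300))])[:,:,::-1])
s=manip.sense(); plan(s,[.6043,-.0227,.1165],97.1)
E
```

```text
t 18.9 tcp [ 0.6046 -0.0231  0.1705] jawyaw -82.98 toolx [-0.001  0.    -1.   ] tooly [ 0.99  0.12 -0.  ] F [ 0.19 -0.74 -0.62] gap 22.9
shift mm [54.  -0.2 -0.4] turn [-0.08 -0.01  0.05]
t 19.0 tcp [ 0.6055 -0.0228  0.1717] jawyaw -82.94 toolx [ 0.002 -0.    -1.   ] tooly [0.99 0.12 0.  ] F [-0.5  -0.21 -0.65] gap 23.1
shift mm [55.2 -1.2 -0.3] turn [-0.04  0.04 -0.1 ]
```

View pics/w10.png

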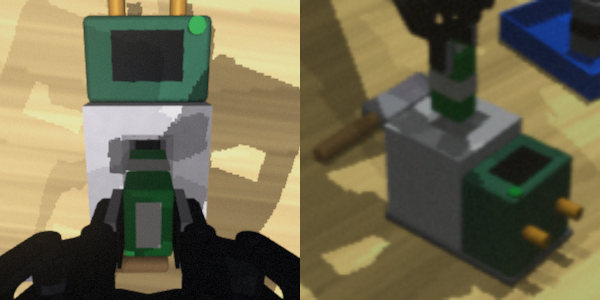

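The cartridge hangs right over the bay mouth. I lower it while watching the force.

Call:
move_arm(
  deltas=[15,4,-0.3,0,0,0,0,15,4,0,0,0,0,0,15,3,0,0,0,0,0,15,3,0,0,0,0,0,15,0,0,0,0,0,0],
)

```text
t: 19.5
tcp_pos: [0.6039, -0.0218, 0.1563]
tool_rot: [0.468, 0.53, -0.468, 0.53]
force: [-0.7, 0.5, -0.6]
finger_gap: 0.276
```

Call:
move_arm(
  deltas=[15,3,0,0,0,0,0,15,3,0,0,0,0,0,15,0,0,0,0,0,0],
)

```text
t: 19.8
tcp_pos: [0.604, -0.0219, 0.1503]
tool_rot: [0.468, 0.53, -0.468, 0.53]
force: [-0.2, -0.6, -1.0]
finger_gap: 0.27
```

Call:
move_arm(
  deltas=[15,3,0,0,0,0,0,15,3,0,0,0,0,0,15,0,0,0,0,0,0],
)

```text
t: 20.1
tcp_pos: [0.6039, -0.0218, 0.1443]
tool_rot: [0.468, 0.53, -0.468, 0.53]
force: [-0.4, 0.3, -1.0]
finger_gap: 0.272
```

Call:
move_arm(
  deltas=[15,4,0,0,0,0,0,15,4,0,0,0,0,0,15,4,0,0,0,0,0,15,4,0,0,0,0,0,15,3,0,0,0,0,0,15,3,0,0,0,0,0,15,0,0,0,0,0,0],
)

```text
t: 20.8
tcp_pos: [0.604, -0.0219, 0.1223]
tool_rot: [0.468, 0.53, -0.468, 0.53]
force: [0.4, 0.1, -1.2]
finger_gap: 0.269
```

Call:
move_arm(
  deltas=[15,2,0,0,0,0,0,15,1,0,0,0,0,0,15,0,0,0,0,0,0],
)

```text
t: 21.1
tcp_pos: [0.6042, -0.0219, 0.1197]
tool_rot: [0.468, 0.53, -0.468, 0.53]
force: [-0.0, -0.0, -0.8]
finger_gap: 0.274
```

Call:
move_arm(
  deltas=[15,1.5,0,0,0,0,0,15,0,0,0,0,0,0],
)

```text
t: 21.3
tcp_pos: [0.6043, -0.0219, 0.1183]
tool_rot: [0.468, 0.53, -0.468, 0.53]
force: [-0.1, -0.4, -0.2]
finger_gap: 0.274
```

Call:
move_arm(
  deltas=[15,1,0,0,0,0,0,15,0,0,0,0,0,0],
)

```text
t: 21.5
tcp_pos: [0.6044, -0.0219, 0.1178]
tool_rot: [0.468, 0.53, -0.468, 0.53]
force: [-1.1, 0.4, 2.7]
finger_gap: 0.27
```

Resting on the platform. I release, lift and close the fingers.

Call:
move_arm(
  deltas=[50,0,0,0,0,0,0,50,0,0,0,0,0,0,50,0,0,0,0,0,0,50,0,0,0,0,0,0,50,-15,0,0,0,0,0,50,-35,0,0,0,0,0,20,-30,-10,0,0,0,0,0,-20,-30,0,0,0,0,0,0,0,0,0,0,0,0,0,0,0,0,0,0],
)

```text
t: 22.5
tcp_pos: [0.5646, -0.0269, 0.2178]
tool_rot: [0.468, 0.53, -0.468, 0.53]
force: [-0.4, 0.3, -0.6]
finger_gap: -0.004
```

```bash
python3 - <<'E'
from h import *
from station import manip,viewer
d=viewer.snapshot("wrist"); cv2.imwrite("pics/w11.png",d["image"][:,:,::-1])
W=world(d);Z=W[...,2]
m=(Z>.13)&(Z<.148)&(W[...,0]>.575)&(W[...,0]<.64)&(abs(W[...,1]+.022)<.03)
print(m.sum(),np.median(Z[m]),rectw(d,m,np.median(Z[m])))
plan(manip.sense(),[.6043,-.0225,.144],97.1)
E
```

```text
1447 0.13863368796747835 ((602.1317138671875, -22.125282287597656), (35.04215621948242, 23.32678985595703), 7.056667327880859)
t 22.55 tcp [ 0.5649 -0.0269  0.2171] jawyaw -82.9 toolx [ 0.001  0.    -1.   ] tooly [0.99 0.12 0.  ] F [-1.   -0.4   0.43] gap -0.4
shift mm [73.2 39.6  0.5] turn [ 0.    0.   -0.03]
```

View pics/w11.png

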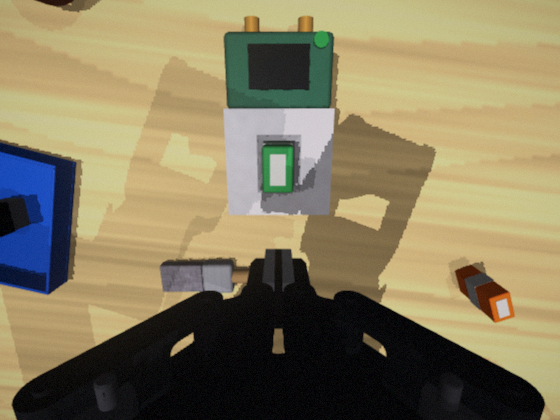

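Green cartridge in the bay at (278,168), raised, top at 0.1386. I push it.

Call:
move_arm(
  deltas=[0,20,20,0,0,0,0,0,30,19.5,0.5,0,0,0,0,15,0,0,0,0,0,0,8,0,0,0,0,0,0,0,0,0,0,0,0,0,0,0,0,0,0,0],
)

```text
t: 23.15
tcp_pos: [0.604, -0.0225, 0.1442]
tool_rot: [0.468, 0.53, -0.468, 0.53]
force: [0.3, -0.3, -0.4]
finger_gap: -0.0
```

Call:
move_arm(
  deltas=[0,2,0,0,0,0,0,0,2,0,0,0,0,0,0,2,0,0,0,0,0,0,2,0,0,0,0,0,0,2,0,0,0,0,0,0,0,0,0,0,0,0],
)

```text
t: 23.75
tcp_pos: [0.6041, -0.0226, 0.1346]
tool_rot: [0.468, 0.53, -0.468, 0.53]
force: [0.3, 0.7, 3.4]
finger_gap: -0.002
```

Call:
move_arm(
  deltas=[0,2,0,0,0,0,0,0,2,0,0,0,0,0,0,2,0,0,0,0,0,0,1,0,0,0,0,0,0,0,0,0,0,0,0],
)

```text
t: 24.25
tcp_pos: [0.6041, -0.0225, 0.1274]
tool_rot: [0.468, 0.53, -0.468, 0.53]
force: [-0.3, 0.1, 5.3]
finger_gap: -0.0
```

Call:
move_arm(
  deltas=[0,2,0,0,0,0,0,0,2,0,0,0,0,0,0,2,0,0,0,0,0,0,1,0,0,0,0,0,0,1,0,0,0,0,0,0,0,0,0,0,0,0],
)

```text
t: 24.85
tcp_pos: [0.6042, -0.0226, 0.1197]
tool_rot: [0.468, 0.53, -0.468, 0.53]
force: [-1.2, -0.6, 6.9]
finger_gap: 0.002
```

Call:
move_arm(
  deltas=[0,0.7,0,0,0,0,0,0,0,0,0,0,0,0],
)

```text
t: 25.05
tcp_pos: [0.6042, -0.0226, 0.119]
tool_rot: [0.468, 0.53, -0.468, 0.53]
force: [-0.3, 1.2, 6.7]
finger_gap: -0.001
```

Call:
move_arm(
  deltas=[0,0.6,0,0,0,0,0,0,0,0,0,0,0,0],
)

```text
t: 25.25
tcp_pos: [0.6042, -0.0226, 0.1185]
tool_rot: [0.468, 0.53, -0.468, 0.53]
force: [-0.7, -1.0, 6.3]
finger_gap: 0.005
```

Call:
move_arm(
  deltas=[0,0.6,0,0,0,0,0,0,0,0,0,0,0,0],
)

```text
t: 25.45
tcp_pos: [0.6042, -0.0226, 0.1182]
tool_rot: [0.468, 0.53, -0.468, 0.53]
force: [-1.4, -0.8, 8.5]
finger_gap: 0.002
```

Call:
move_arm(
  deltas=[0,0.4,0,0,0,0,0,0,0,0,0,0,0,0],
)

```text
t: 25.65
tcp_pos: [0.6043, -0.0226, 0.1182]
tool_rot: [0.468, 0.53, -0.468, 0.531]
force: [-1.5, -0.5, 9.1]
finger_gap: -0.001
```

Call:
move_arm(
  deltas=[0,0.4,0,0,0,0,0,0,0,0,0,0,0,0],
)

```text
t: 25.85
tcp_pos: [0.6044, -0.0226, 0.1182]
tool_rot: [0.468, 0.53, -0.468, 0.531]
force: [-2.1, 0.4, 11.4]
finger_gap: -0.003
```

Call:
move_arm(
  deltas=[0,-1,0,0,0,0,0,0,-2,0,0,0,0,0,0,-5,0,0,0,0,0,0,-15,0,0,0,0,0,0,-30,0,0,0,0,0,0,-40,-20,0,0,0,0,0,-10,-25,0,0,0,0,0,0,0,0,0,0,0,0,0,0,0,0,0,0],
)

```text
t: 26.75
tcp_pos: [0.559, -0.028, 0.2193]
tool_rot: [0.468, 0.53, -0.468, 0.53]
force: [1.1, 0.2, -0.2]
finger_gap: 0.003
```

```bash
python3 - <<'E'
from h import *
from station import manip,viewer
d=viewer.snapshot("wrist"); e=viewer.snapshot("top"); cv2.imwrite("pics/w12.png",np.hstack([cv2.resize(x["image"],(400,300)) for x in (d,e)])[:,:,::-1])
W=world(d);Z=W[...,2]
m=(Z>.118)&(Z<.148)&(W[...,0]>.575)&(W[...,0]<.64)&(abs(W[...,1]+.022)<.03)
print(m.sum(),np.median(Z[m]),rectw(d,m,np.median(Z[m])))
plan(manip.sense(),[.6043,-.0225,.144],97.1)
W=world(e);Z=W[...,2];v,u=np.mgrid[0:420,0:560]
m=(u>110)&(u<190)&(v>210)&(v<300)&(Z>.045)&(Z<.1); print("spent",m.sum(),np.median(Z[m]),rectw(e,m,.075))
m=(u>390)&(u<420)&(v>250)&(v<280)&(Z>.055); print("orange",rectw(e,m,.07))
E
```

```text
1322 0.1239555412037265 ((602.0056762695312, -22.050159454345703), (35.26404571533203, 23.759122848510742), 7.063546657562256)
t 26.85 tcp [ 0.5595 -0.028   0.2186] jawyaw -82.89 toolx [-0.001  0.    -1.   ] tooly [ 0.99  0.12 -0.  ] F [-0.37  0.16  0.44] gap 0.1
shift mm [74.5 45.2  0.1] turn [ 0.01 -0.03  0.05]
spent 229 0.07239860586216378 ((493.95867919921875, 292.8551025390625), (35.78567123413086, 31.528257369995117), 6.132501602172852)
orange ((469.82293701171875, -296.6659240722656), (38.01419448852539, 26.624570846557617), 28.786745071411133)
```

View pics/w12.png

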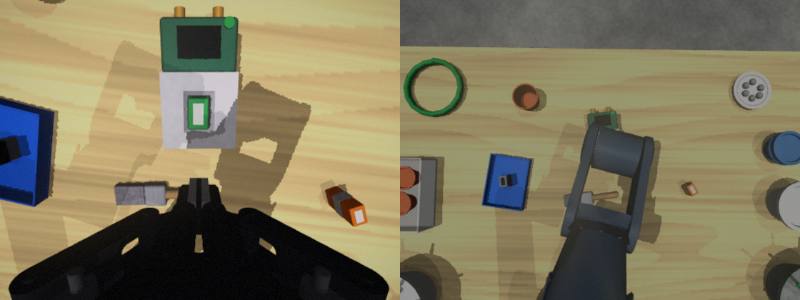

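Green is caught: its top is at 0.1240, the same as the grey one at the start (travel ≈14.6 mm). Grey is in the tray, and the arm is clear and still. I hand in.

```bash
python3 -c "
from station import job
print(job.sign_off())"
```

```text
the job is handed in; nothing more can be done
None
```

The job is handed in after about 27 s of the 72 s, and my last checks all pointed to success; `sign_off` gave no verdict.

- **Grey cartridge:** I pushed it to the stop, with 11.4 N the highest wrist force read. It popped up to 27.5 mm above the doser top, and I lifted it out. It stands upright in the tray, about 6 mm from the middle.
- **Green cartridge:** I put it into the bay and pushed it home, again reading 11.4 N at the stop. Its top then stood at 0.1240 m, down from 0.1386 m raised. That is about 14.6 mm of travel and matches the grey cartridge's caught height at the start. The gripper was clear of everything at hand-in.
- **Things to leave alone:** The orange cartridge measured within 2 mm of its start, which is within measurement noise. I never touched the pot or the brush. Both looked unmoved in the last pictures, but I did not measure them.
- **Disagreement between cameras:** The top and wrist cameras placed the bay 2–3 mm apart, about what their stated calibration error allows. My last wrist measurement put the green cartridge about 2 mm from my bay estimate. The gripper position and the bay's small clearance suggest the true offset is under 2 mm, inside the 4 mm limit.

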